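# Lock a V-block in the gated inspection fixture

## Task

Lock the V-block in the inspection fixture: with the fingertips, push the red knob along its L-shaped slot to the far end of the first leg, so that the brass pusher seats the V-block against the steel stop, then push it round the corner and all the way to the end of the side leg. Only push the knob: do not lift it, do not press on the pusher or the V-block with the fingers, and leave the other things where they are.

Things in the scene. Friction and masses are not known exactly. Their poses are not given: they have to be found in the camera images.
- fixture: Fixture fixed on the worktop: dark base plate (x -104 to 88, y -64 to 44, top z 10 mm) with aluminium slot plate (x -100 to 6, y -60 to 40, top z 20 mm). Origin at worktop height; x along the first leg of the slot and on to the stop, roughly to the robot's left (yaw 1.2 to 1.9 rad), y towards the robot, z up. Two rails, tops at z 18 mm, inner faces at y +-27 mm, guide the V-block.
- slot_start (a point): Where the knob's axis is at the start of the slot, on top of the slot plate (z 20 mm): fixture x -80, y 0 mm. The 16 mm wide slot runs along +x to the corner, then turns square to -y (away from the robot); the pin has 2 mm of play either side.
- slot_corner (a point): Where the knob's axis is at the corner, on top of the slot plate: fixture x -30, y 0 mm, the pin against the far wall of the slot.
- slot_end (a point): Where the knob's axis is at the end of the side leg, on top of the slot plate: fixture x -30, y -40 mm. The side leg lets the pin 4 mm back towards -x at the corner; its near wall closes in to 0.4 mm at the end and so presses the pin forward.
- knob_mid (a point): Centre of the upright red cylindrical knob, 26 mm diameter, z 34 to 68 mm (this point z 51 mm). Below it a steel collar of 28 mm diameter (z 21 to 31 mm) pushes the pusher, and a 12 mm pin runs in the slot. All slides stiffly and stays where left: knob alone 1 to 2 N, with pusher and V-block 5 to 8 N; it stops hard at the ends.
- stop_face (a point): Middle of the upper edge of the steel stop's face towards the V-block: fixture x 70, y 0, z 40 mm. The stop is 60 mm wide, 14 mm thick.
- along (a joint): Travel of the knob along the fixture's x: 0 at the start of the slot (knob centre at x = -80 mm), 0.050 m at the far end of the first leg. Starts at 0 to 0.010.
- across (a joint): Travel of the knob along the fixture's -y: about 0 in the first leg, 0.040 m at the end of the side leg.
- knob (a joint): Lift of the knob in its slot: 0 fully down (as it starts, held by its weight of 2 N), up to 0.009 m; it has to stay down.
- pusher: Brass T-shaped pusher sliding on the slot plate along the fixture's x. Its origin is the fixture's when fully back (it starts 0 to 5 mm forward) and 30 mm further along x when locked. In its own frame: cross bar z 21 to 32, y -58 to 18 mm, back face at x -46 mm; black nose at x -5 mm, top z 34 mm.
- v_block: Grey steel V-block lying loose in the nest between the rails, 45 x 50 x 40 mm (x, y, z), 0.48 kg, origin at the centre of its underside, 10 mm above the worktop. Starts 9 to 15 mm short of the stop; seated, its origin is at x = 47.5 mm in the fixture's frame.
- loupe: Bystander: black loupe, 38 mm diameter, 43 mm tall, standing on the worktop beside the fixture; origin at the centre of its underside.
- spare_v_block: Bystander: a second V-block, 45 x 50 x 40 mm, on the worktop past the stop; origin at the centre of its underside.
- adapter: Bystander: small white and brass coaxial adapter, 21 x 38 x 21 mm, lying on the worktop beside the fixture; origin at the centre of its underside.
Mind the look-alikes: they are no part of the job. Of the things that look like the fixture, the larger one is meant. Leave any turquoise look-alike of the v_block alone.

How it is judged:
On the way, in this order (a step that is already met when the one before it is completed fails the run):
1. the knob has been pushed to the far end of the first leg (value of joint along above 0.045 m), for 0.1 s.
2. the knob has been pushed round the corner to the end of the side leg (value of joint across above 0.037 m), for 0.1 s.
At the end, for the whole second after the job is handed in: The knob is within 3 mm of the end of the side leg and fully down, the pusher is forward by more than 27 mm, and the V-block stands flat and at rest within 2.5 mm of the stop (value of joint across above 0.037 m and value of joint along above 0.047 m and value of joint knob below 0.003 m and x of pusher in the frame of fixture above 0.027 m and x of v_block in the frame of fixture above 0.045 m and angle between v_block's own z axis and vertical below 0.05 rad and linear speed of v_block below 0.02 m/s); the robot touches nothing.
It fails at once if the knob is lifted more than 5 mm (value of joint knob above 0.005 m).
It fails at once if the fingers press on the V-block or on the pusher (contact force between the fingers and v_block above 2 N or contact force between the fingers and pusher above 2 N).
It fails at once if the V-block is lifted out of the nest (height (world z) of v_block above 0.02 m).
It fails at once if another thing is moved more than 15 mm (distance of any of loupe, spare_v_block, adapter from where it was at the start of the episode above 0.015 m).
It also fails if it takes over 40 s, if anything falls off the work surface, if the arm or the gripper's body presses on something with over 40 N, if the wrist force passes 120 N, or if a joint passes its speed limit or range.

## Robot

A 7-joint arm with a two-finger parallel gripper is mounted at the origin on a cart in front of the work surface, level with it; the furniture and walls round the work are solid. World frame = base frame: x ahead of the robot, y to its left, z up, the work surface at z = 0. Lengths are in m, angles in rad, forces in N, time in s.
With the tool pointing down it reaches from about 0.425 to 0.875 m from the base axis. Payload 8.4 kg.
Tool frame: the origin (TCP) lies on the centre line of the jaws, within the pads' length; the fingertips stand manip.finger_overhang ahead of it and the grasp point (between the pads) lies 2 mm behind it (manip.finger_overhang is the distance from the TCP to the fingertips, in m); x points along the fingers, y is the direction in which the jaws open and shut, and the axes are right-handed (so a half turn about x gives the same grasp; the last joint's range is limited). The gripper opens to 87 mm and grips with 3 to 60 N. Pads are 19 mm wide; open, the fingers measure 117 mm over their backs; the gripper's body (75 mm by 190 mm) begins 51 mm behind the grasp point.
Start: joints at [-1.383, 0.333, 0.04, 1.465, -0.013, 1.343, -0.059], TCP at [0.184, 0.623, 0.24] pointing down, gripper open.
Joint ranges: [-2.58, 2.58], [-0.38, 2.09], [-1.3, 1.39], [0.25, 2.4], [-1.5, 4.64], [0.08, 2.09], [-2.65, 2.65]. Speed limits (rad/s): [2.22, 2.22, 2.79, 2.79, 3.14, 3.14, 3.14].

## Interface

Orientations are given as a unit quaternion [w, x, y, z].
In Python, from plant import manip gives the robot as it stands. The module is installed in compiled form; this text tells all that it offers.
- The arm moves only by the shell command python3 -m pendant 'ROWS' [FORCE]. ROWS is JSON, a list of rows, each a list of 7 numbers: the opening in per cent of the stroke, from 0 (shut) to 100 (fully open), then the shift along the tool's x, y, z in mm, then the turn, a rotation vector about the tool's x, y, z in rad. In form: [[fingers, dx, dy, dz, ax, ay, az], ...]. A call has 1 to 5 rows; each row is the pose to reach, as a shift and turn from the pose commanded when the call began, along the tool's axes at that moment; what a row does not reach only later rows make up. A row lasts 1/8 s, in which the tool goes at most 62.5 mm and 10.7 degrees, less where a joint would pass 70% of its speed; a pose out of reach is approached as far as the arm can. A call with a gripper value outside its range is refused whole. The fingers move at their own pace and stop on an object; FORCE is the grip in N (left out, the last holds). Time passes only in rows, so rows that repeat a pose let the fingers close. It gives the time, the measured TCP pose, the force and the opening at its end, in the units of the state.
- manip.read_state(): the state, without advancing time (a new reading comes with each control period).
- manip.get_image(name): name is "scene" or "top" or "wrist"; returns the picture (384x512x3 uint8, red, green, blue); there is no depth.
- manip.camera_model(name): a dict with "vfov" (degrees; the focal length in pixels is half the picture's height over the tangent of half this angle, whatever the lens; pixels are square), "cx", "cy" (the principal point, pixels), "R" (3x3) and "t" (3): a world point X has camera coordinates R X + t. Camera axes: x right, y down, z forward; pixel columns grow to the right and rows downward; lengths in m; the calibration is good to about 2 mm. A picture is of the moment at which its call begins: read the wrist's pose just before it. camera_model takes no time and is no camera call; for the wrist camera it gives the pose at the moment of the call.
- manip.sign_off(): hands the job in, once; it reports no verdict.
The state is a dict: "clock": time; "joint_positions": joint angles; "qd": joint speeds; "effort": joint torques, N m; "ee_pos": TCP position; "eef_rot": TCP orientation; "contact_force": force on the tool from outside, world axes, zero at the start; "ft_torque": the same for the moment, N m; "width": opening from 0.0 (shut) to 1.0 (fully open).
Only numpy, scipy, OpenCV 4.12 (cv2) and the standard library are available. Lean on these libraries where they do the work, as an engineer would, in place of code of your own. Each camera call takes 0.05 s, during which the arm holds its last target.

## Working session

There is one attempt and no reset: what is moved stays moved. The work goes in short steps, Python scripts to look and compute and a shell command to move; the robot and the scene stay as the last step left them, time stands still between calls to the robot, and variables do not carry over. Pictures are saved under pics/ and viewed, and the job is handed in when it is done.

```bash
mkdir -p pics; cat > h.py <<'E'
import numpy as np, cv2
from plant import manip
def cam(n):
    m=manip.camera_model(n); f=192/np.tan(np.radians(m["vfov"])/2)
    return m,f
def proj(n,X):
    m,f=cam(n); c=np.array(m["R"])@np.array(X)+np.array(m["t"]); return f*c[0]/c[2]+m["cx"], f*c[1]/c[2]+m["cy"]
def back(n,u,v,z):
    m,f=cam(n);R=np.array(m["R"]);t=np.array(m["t"])
    d=R.T@np.array([(u-m["cx"])/f,(v-m["cy"])/f,1]);o=-R.T@t
    return o+d*(z-o[2])/d[2]
def shot(n,fn):
    im=manip.get_image(n); cv2.imwrite("pics/"+fn,im[:,:,::-1]); return im
E
python3 - <<'E'
from h import *
print(manip.read_state(), manip.finger_overhang)
for n in ("scene","top","wrist"):
    print(n,manip.camera_model(n)); shot(n,n+"0.png")
E
```

```text
{'clock': 0.0, 'joint_positions': array([-1.3831671 ,  0.33391083,  0.03985812,  1.46624013, -0.0133732 ,
        1.34328801, -0.05851684]), 'qd': array([ 1.24652876e-03,  4.26904023e-04, -7.00501831e-05,  5.80873191e-04,
        2.10072141e-03, -2.99394924e-03,  2.98190779e-04]), 'effort': array([-6.00427866e-04, -6.56357288e+01,  1.33471850e+00, -4.03812325e+01,
       -5.98500436e-02,  4.45544149e-02,  1.39856297e-04]), 'ee_pos': array([0.18379811, 0.62303058, 0.23867433]), 'eef_rot': array([ 0.69981195,  0.10050876,  0.69988119, -0.10162447]), 'contact_force': array([ 0.09161346, -0.48049524, -0.02770558]), 'ft_torque': array([-0.00507855,  0.05176934,  0.03675012]), 'width': 0.9975266371444802} 0.017
scene {'vfov': 43.63606330851809, 'cx': 260.23423499571237, 'cy': 193.020402466847, 'R': array([[ 0.63980759, -0.76845611, -0.01102069],
       [-0.45644023, -0.36841179, -0.80989818],
       [ 0.61831105,  0.52320929, -0.58646694]]), 't': array([-0.34052252,  0.26856001,  0.67912411])}
top {'vfov': 49.78647111609501, 'cx': 255.28761095192445, 'cy': 186.85192283939486, 'R': array([[ 0.05402753, -0.99853287,  0.00362301],
       [-0.97514839, -0.0535423 , -0.21498565],
       [ 0.21486423,  0.00808217, -0.97661049]]), 't': array([-0.01813478,  0.49423207,  0.93606741])}
wrist {'vfov': 61.35262685406849, 'cx': 257.3432211593447, 'cy': 192.14256159379156, 'R': array([[ 0.28382642,  0.95887359, -0.00199823],
       [ 0.92357608, -0.27281694,  0.26940332],
       [ 0.25777858, -0.0783093 , -0.96302537]]), 't': array([-0.64768518, -0.03169579,  0.39107179])}
```

View pics/top0.png

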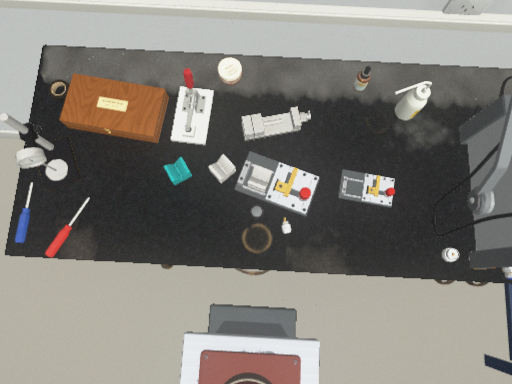

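View pics/scene0.png

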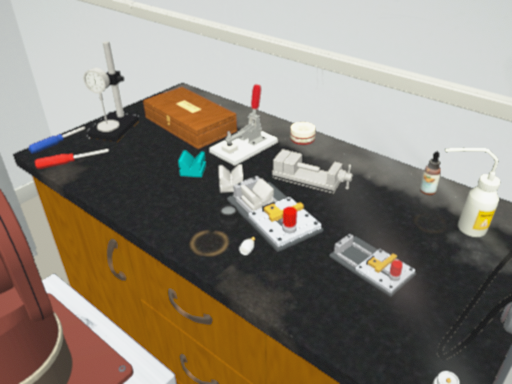

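```bash
python3 - <<'E'
import cv2
i=cv2.imread('pics/top0.png'); cv2.imwrite('pics/top0c.png',cv2.resize(i[90:300,100:380],None,fx=2.8,fy=2.8,interpolation=2))
E
```

```text
(no output)
```

View pics/top0c.png

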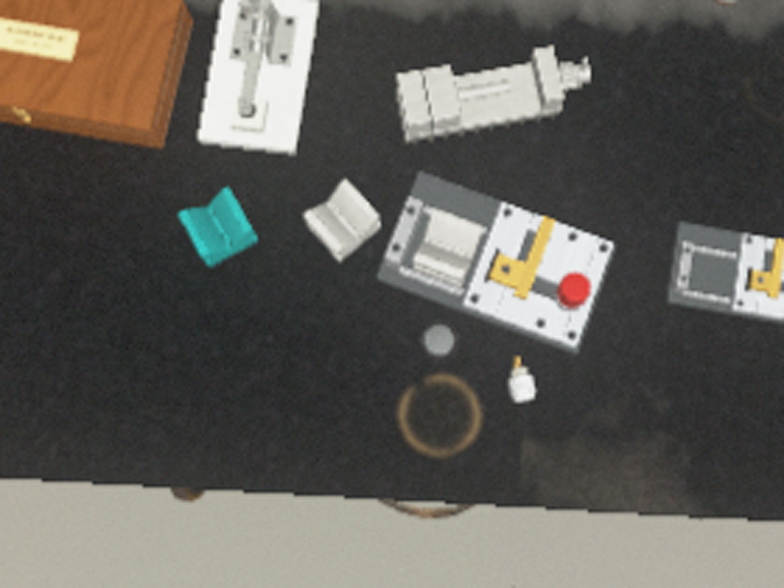

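View pics/wrist0.png

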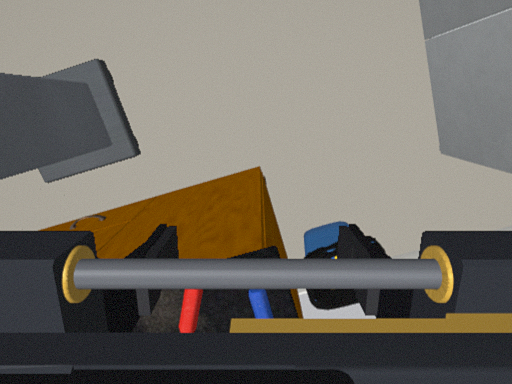

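```bash
python3 - <<'E'
from h import *
for X in ([0,0,0],[.184,.623,.24],[.184,-.623,.24],[.5,0,0]): print(X,proj("top",X),proj("scene",X))
for n in("top","scene","wrist"):
    m,f=cam(n); print(n,-np.array(m["R"]).T@np.array(m["t"]),f)
print(back("top",305,192,.068),back("scene",291,209,.068),back("top",248,178,.05),back("top",400,190,.03))
E
```

```text
[0, 0, 0] (np.float64(247.27175518667946), np.float64(405.31026022680584)) (np.float64(19.757730567159655), np.float64(382.6770883705184))
[0.184, 0.623, 0.24] (np.float64(-93.68680886846946), np.float64(314.29225939924885)) (np.float64(-85.05489494383278), np.float64(75.67301951925187))
[0.184, -0.623, 0.24] (np.float64(600.8028863259439), np.float64(353.5307274914585)) (np.float64(632.6776948549813), np.float64(516.0822570399584))
[0.5, 0, 0] (np.float64(258.8082051878163), np.float64(189.49182747423757)) (np.float64(250.22829680172666), np.float64(212.5967124751199))
top [2.81801989e-01 7.88699324e-04 1.02049176e+00] 413.7564958471843
scene [-0.07945946 -0.51805998  0.61203731] 479.5964573797748
wrist [0.11230213 0.6430531  0.38397512] 323.6695866054634
[ 0.48539057 -0.10873704  0.068     ] [ 0.49114145 -0.10912912  0.068     ] [0.51619462 0.02756013 0.05      ] [ 0.51127359 -0.34550015  0.03      ]
```

```bash
python3 - <<'E'
import cv2
i=cv2.imread('pics/scene0.png'); cv2.imwrite('pics/scene0c.png',cv2.resize(i[160:260,200:340],None,fx=5.6,fy=5.6,interpolation=2))
i=cv2.imread('pics/top0.png'); cv2.imwrite('pics/top0d.png',cv2.resize(i[140:225,220:330],None,fx=7,fy=7,interpolation=2))
E
```

```text
(no output)
```

View pics/scene0c.png

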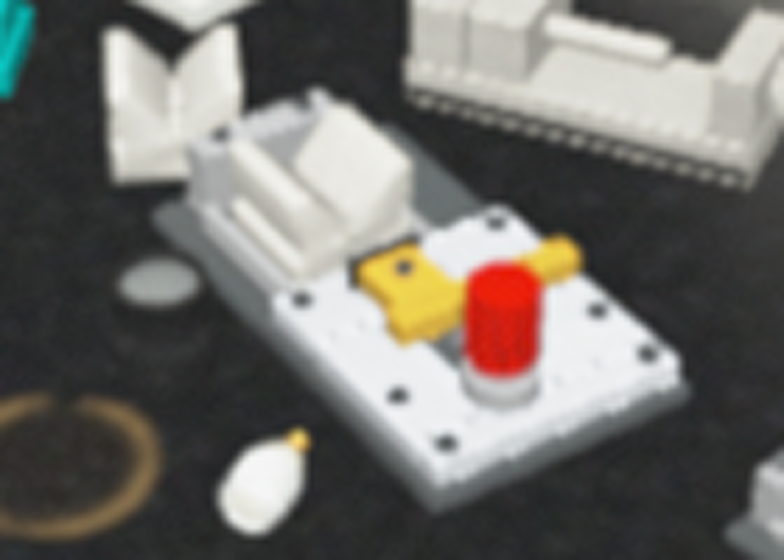

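View pics/top0d.png

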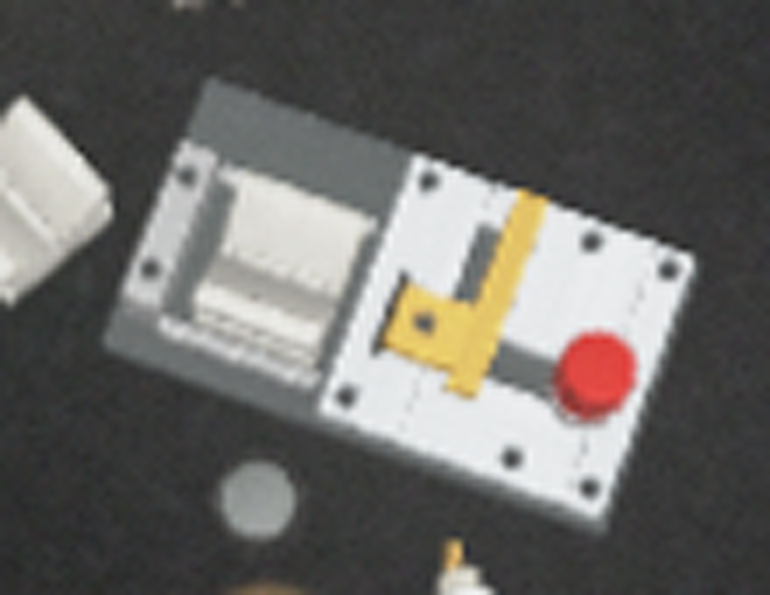

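The larger fixture sits at top-view px (278,183), with its red knob at (305,193). The look-alike at (367,188) is clearly smaller. I also see the V-block in the nest at (260,177), a spare at (222,168), and a turquoise one at (178,171). Next I fit the fixture's pose.

```bash
cat > fit.py <<'E'
from h import *
from scipy.optimize import least_squares
T=[((-100,-60,20),(695,258)),((6,-60,20),(414,155)),((6,40,20),(319,408)),((-100,40,20),(606,522)),((88,-64,10),(208,77)),((88,44,10),(103,345))]
S=[((-100,-60,20),(680,362)),((-100,40,20),(436,482)),((6,40,20),(276,300)),((6,-60,20),(503,205)),((-104,44,0),(436,512)),((-104,-64,0),(690,393))]
obs=[("top",p,(220+u/7-.5+.07,140+v/7-.5+.07)) for p,(u,v) in T]+[("scene",p,(200+u/5.6-.4,160+v/5.6-.4)) for p,(u,v) in S]
def fw(q,p):
    c,s=np.cos(q[2]),np.sin(q[2]); x,y,z=np.array(p)/1000
    return np.array([q[0]+c*x-s*y,q[1]+s*x+c*y,z])
def res(q,o=obs): return np.concatenate([np.array(proj(n,fw(q,p)))-uv for n,p,uv in o])
if __name__=="__main__":
  for o in (obs[:6],obs[6:],obs):
    r=least_squares(lambda q:res(q,o),[.51,-.03,1.3]); print(r.x,np.round(r.fun.reshape(-1,2),1).tolist())
  q=r.x
  for n,p in (("slot_start",(-80,0,20)),("knob0",(-80,0,68)),("corner",(-30,0,20)),("end",(-30,-40,20)),("stop",(70,0,40))): print(n,fw(q,p),proj("top",fw(q,p)),proj("scene",fw(q,p)))
  for n,uv in (("top",(220+595/7,140+374/7)),("scene",(200+505/5.6,160+285/5.6))):
    w=back(n,*uv,.068); d=w[:2]-q[:2];c,s=np.cos(q[2]),np.sin(q[2]); print("knob",w,c*d[0]+s*d[1],-s*d[0]+c*d[1])
E
python3 fit.py
```

```text
[ 0.5105854  -0.03475823  1.26059027] [[0.3, -0.0], [0.5, 0.1], [0.0, 0.5], [-0.3, -0.6], [0.0, -0.2], [-0.5, 0.2]]
[ 0.5140936  -0.03198838  1.26391184] [[-0.1, -0.7], [0.7, -3.0], [-0.8, -0.3], [-0.3, 0.2], [0.0, 1.7], [0.4, 2.1]]
[ 0.51194199 -0.03357757  1.26591384] [[-0.2, -0.8], [-0.1, -0.5], [-0.3, -0.0], [-0.6, -1.3], [-0.6, -0.6], [-0.9, -0.2], [0.0, 0.1], [0.8, -2.1], [-0.9, 0.5], [-0.4, 1.0], [0.1, 2.7], [0.5, 2.9]]
slot_start [ 0.4879275  -0.10988815  0.02      ] (np.float64(303.1413923026005), np.float64(194.96673647916387)) (np.float64(289.6337438147637), np.float64(229.91979560171967))
knob0 [ 0.4879275  -0.10988815  0.068     ] (np.float64(305.5193622290111), np.float64(190.97202629750737)) (np.float64(290.2833686296953), np.float64(209.9913151691688))
corner [ 0.50293656 -0.06219404  0.02      ] (np.float64(284.0591398420458), np.float64(187.9931193729931)) (np.float64(274.8545276790073), np.float64(216.2007357221075))
end [ 0.54109185 -0.07420128  0.02      ] (np.float64(289.46570170096135), np.float64(173.32739886054594)) (np.float64(291.34246958485824), np.float64(209.31472560545328))
stop [0.53295467 0.03319419 0.04      ] (np.float64(246.15148859718812), np.float64(172.18965928587775)) (np.float64(248.04385777503546), np.float64(183.77495251631237))
knob [ 0.48196257 -0.1088338   0.068     ] -0.08078483564862503 0.006006342038807476
knob [ 0.48565112 -0.1113555   0.068     ] -0.08208300712783992 0.001730935369836012
```

```bash
cat > mv.py <<'E'
from h import *
from scipy.spatial.transform import Rotation as Ro
def pose():
    s=manip.read_state(); q=s["eef_rot"]; return s,np.array(s["ee_pos"]),Ro.from_quat([q[1],q[2],q[3],q[0]])
def plan(P,zdir=None,base=None):
    """shift (mm, tool axes) and rotvec to reach pos P with tool x down, tool z along zdir"""
    s,p,R=base or pose()
    print("shift",np.round(R.inv().apply(np.array(P)-p)*1000,1))
    if zdir is not None:
        z=np.array([zdir[0],zdir[1],0]);z/=np.linalg.norm(z);x=np.array([0,0,-1.]);y=np.cross(z,x)
        D=Ro.from_matrix(np.column_stack([x,y,z])); print("turn",np.round((R.inv()*D).as_rotvec(),4))
E
python3 - <<'E'
from mv import *
s,p,R=pose(); print(np.round(R.as_matrix(),3))
f=np.array([np.cos(1.262),np.sin(1.262)])
for P in ([.36,.40,.24],[.44,.12,.24],[.44,-.13,.24],[.44,-.13,.2]):
    plan(P,f); plan(P,-f)
E
```

```text
[[-0.     0.283  0.959]
 [-0.001  0.959 -0.283]
 [-1.    -0.001  0.   ]]
shift [  -0.9 -164.2  232.1]
turn [-1.5488e+00 -9.0000e-04  1.1000e-03]
shift [  -0.9 -164.2  232.1]
turn [1.5928e+00 1.1000e-03 9.0000e-04]
shift [  -0.6 -410.1  388. ]
turn [-1.5488e+00 -9.0000e-04  1.1000e-03]
shift [  -0.6 -410.1  388. ]
turn [1.5928e+00 1.1000e-03 9.0000e-04]
shift [-3.000e-01 -6.499e+02  4.588e+02]
turn [-1.5488e+00 -9.0000e-04  1.1000e-03]
shift [-3.000e-01 -6.499e+02  4.588e+02]
turn [1.5928e+00 1.1000e-03 9.0000e-04]
shift [  39.7 -649.8  458.8]
turn [-1.5488e+00 -9.0000e-04  1.1000e-03]
shift [  39.7 -649.8  458.8]
turn [1.5928e+00 1.1000e-03 9.0000e-04]
```

```bash
python3 -m pendant '[[0,0,-33,46,0.11,0,0],[0,0,-66,92,0.22,0,0],[0,0,-98,139,0.33,0,0],[0,0,-131,186,0.44,0,0],[0,0,-164,232,0.55,0,0]]' 40; python3 - <<'E'
from mv import *
f=np.array([np.cos(1.262),np.sin(1.262)])
plan([.45,.12,.24],-f)
E
```

```text
clock: 0.78
ee_pos: [0.361, 0.3987, 0.2395]
eef_rot: [0.646, 0.289, 0.646, -0.289]
contact_force: [0.6, 1.0, 0.6]
width: 0.514
shift [  -0.5 -119.6  267.1]
turn [ 1.039e+00 -0.000e+00  1.000e-04]
```

```bash
python3 -m pendant '[[0,0,-24,53,0.11,0,0],[0,0,-48,107,0.22,0,0],[0,0,-72,160,0.33,0,0],[0,0,-96,214,0.44,0,0],[0,0,-120,267,0.55,0,0]]'; python3 - <<'E'
from mv import *
f=np.array([np.cos(1.262),np.sin(1.262)])
plan([.463,-.055,.2],-f)
plan([.45,-.17,.2],-f)
E
```

```text
clock: 1.4
ee_pos: [0.45, 0.1199, 0.2396]
eef_rot: [0.543, 0.453, 0.543, -0.453]
contact_force: [1.1, -0.3, -0.2]
width: 0.02
shift [ 39.5 -18.5 174.4]
turn [ 4.891e-01 -5.000e-04 -2.000e-04]
shift [ 39.5 -51.9 285.2]
turn [ 4.891e-01 -5.000e-04 -2.000e-04]
```

```bash
python3 -m pendant '[[0,8,-10,57,0.1,0,0],[0,16,-21,114,0.2,0,0],[0,24,-31,171,0.3,0,0],[0,32,-42,228,0.4,0,0],[0,40,-52,285,0.489,0,0]]'; python3 - <<'E'
from mv import *
s,p,R=pose(); print(p,np.round(R.as_matrix(),3),s["joint_positions"])
shot("wrist","w1.png");shot("top","t1.png")
m=manip.camera_model("wrist"); print(-np.array(m["R"]).T@np.array(m["t"]))
E
```

```text
clock: 2.02
ee_pos: [0.4503, -0.1696, 0.1995]
eef_rot: [0.417, 0.571, 0.417, -0.57]
contact_force: [0.7, 0.7, -0.1]
width: 0.005
[ 0.4503348  -0.16957292  0.19950422] [[ 0.001  0.953 -0.303]
 [ 0.001 -0.303 -0.953]
 [-1.     0.001 -0.001]] [-0.58508786 -0.02383505  0.85802573  1.95079484  0.01827864  1.20578252
 -0.04157438]
[ 0.47138631 -0.10478223  0.34423309]
```

View pics/w1.png

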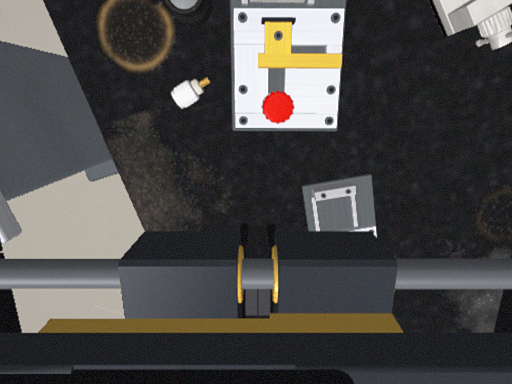

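View pics/t1.png

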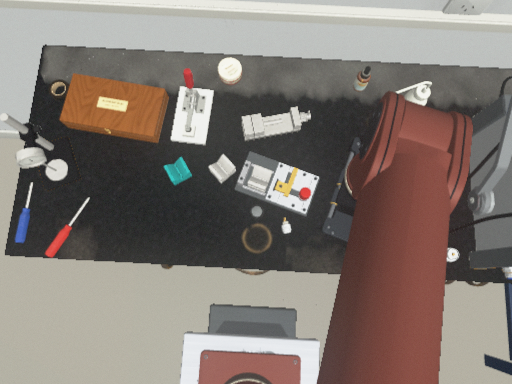

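```bash
python3 - <<'E'
import cv2
i=cv2.imread('pics/w1.png'); cv2.imwrite('pics/w1c.png',cv2.resize(i[0:140,210:360],None,fx=5,fy=5,interpolation=2)[:600])
E
```

```text
(no output)
```

View pics/w1c.png

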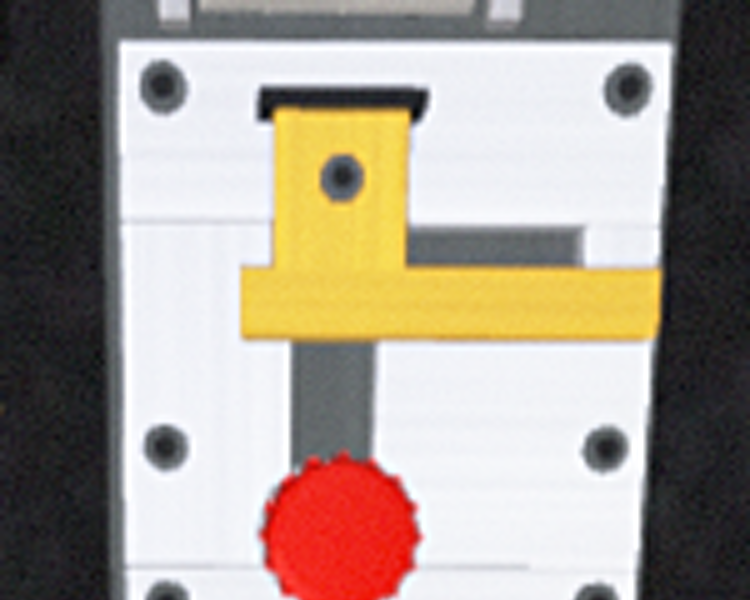

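```bash
python3 - <<'E'
from mv import *
from fit import fw,res,obs
from scipy.optimize import least_squares
o=[("wrist",(6,40,20),(233.3,7.9)),("wrist",(6,-60,20),(344.5,7.9)),("wrist",(-100,40,20),(234.7,129)),("wrist",(-100,-60,20),(337,129))]
for oo in (o,o+obs[:6]):
    r=least_squares(lambda q:res(q,oo),[.511,-.034,1.262]);print(r.x,np.round(r.fun.reshape(-1,2),1).tolist())
    q=r.x; w=back("wrist",278,107,.068);d=w[:2]-q[:2];c,s=np.cos(q[2]),np.sin(q[2]); print("knob",w,c*d[0]+s*d[1],-s*d[0]+c*d[1])
E
```

```text
[ 0.51166954 -0.04048235  1.25311259] [[-0.2, 0.4], [0.1, 0.5], [0.5, -0.6], [-0.4, -0.5]]
knob [ 0.48600752 -0.11489455  0.068     ] -0.07870468953134224 0.0011340149432990838
[ 0.51129573 -0.0395439   1.25730953] [[-1.0, -0.3], [-0.6, -0.8], [0.3, -1.3], [-0.6, -1.6], [2.2, -0.0], [2.5, -0.1], [2.0, 0.3], [1.5, -0.6], [2.0, -0.4], [1.4, -0.1]]
knob [ 0.48600752 -0.11489455  0.068     ] -0.0794766799995638 0.0008193337748355969
```

```bash
python3 - <<'E'
from mv import *
f=np.array([np.cos(1.257),np.sin(1.257)])
k=np.array([.486,-.1135])
p=k-f*.037
plan([*p,.1],-f); plan([*p,.059],-f)
E
```

```text
shift [ 99.2  16.2 -32.2]
turn [-0.002   0.0019 -0.0004]
shift [140.2  16.2 -32.3]
turn [-0.002   0.0019 -0.0004]
```

```bash
python3 -m pendant '[[0,45,16,-10,0,0,0],[0,80,16,-20,0,0,0],[0,110,16,-32,0,0,0],[0,140,16,-32,0,0.002,0],[0,140,16,-32,0,0.002,0]]'; python3 - <<'E'
from mv import *
s,p,R=pose();print(p,s["contact_force"])
shot("wrist","w2.png");shot("scene","s2.png")
m=manip.camera_model("wrist")
print("knob px pred",proj("wrist",[.486,-.1135,.068]))
E
```

```text
clock: 2.75
ee_pos: [0.4739, -0.1417, 0.058]
eef_rot: [-0.417, -0.569, -0.419, 0.571]
contact_force: [-0.3, -0.6, 0.4]
width: 0.005
[ 0.47393042 -0.14174935  0.057967  ] [-0.33863688 -0.61984634  0.41425924]
knob px pred (np.float64(260.8476856954677), np.float64(199.20826487129858))
```

View pics/w2.png

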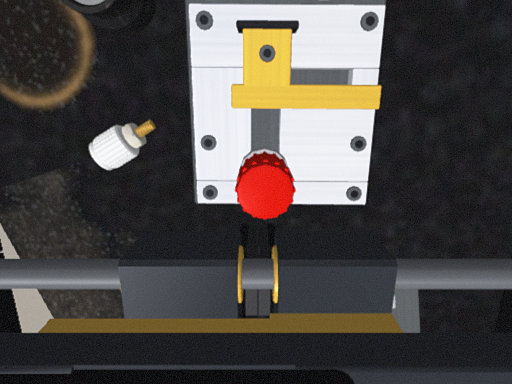

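View pics/s2.png

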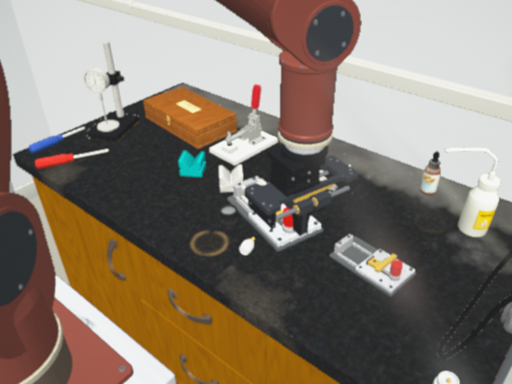

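```bash
python3 - <<'E'
from mv import *
s,p,R=pose();print(p,s["contact_force"],s["clock"])
m0=cam("wrist"); im=shot("wrist","w3.png")
s,p,R=pose();print(p)
from fit import fw,res,obs
from scipy.optimize import least_squares
hsv=cv2.cvtColor(im,cv2.COLOR_RGB2HSV)
mk=((hsv[...,0]<6)|(hsv[...,0]>174))&(hsv[...,1]>180)&(hsv[...,2]>60)
ys,xs=np.nonzero(mk);print(xs.min(),xs.max(),ys.min(),ys.max())
cv2.imwrite('pics/w3c.png',cv2.resize(im[0:230,170:400,::-1],None,fx=2.6,fy=2.6,interpolation=2))
E
```

```text
[ 0.47576872 -0.14242105  0.06025147] [ 0.44518502 -0.13283562  0.68990589] 2.85
[ 0.47624269 -0.1424363   0.06069696]
231 289 152 217
```

View pics/w3c.png

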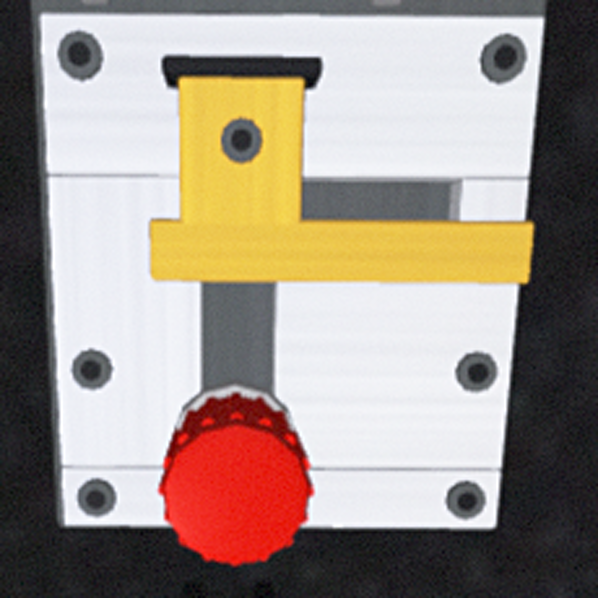

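```bash
python3 - <<'E'
from mv import *
from fit import fw,res,obs
from scipy.optimize import least_squares
s,p,R=pose();print(p)
o=[("wrist",(6,40,20),(185,5)),("wrist",(6,-60,20),(379.6,5)),("wrist",(-100,40,20),(192.7,202)),("wrist",(-100,-60,20),(360.8,202.2))]
for oo in (o,o+obs[:6]):
    r=least_squares(lambda q:res(q,oo),[.511,-.034,1.262]);print(r.x,np.round(r.fun.reshape(-1,2),1).tolist())
    q=r.x; c,s=np.cos(q[2]),np.sin(q[2])
    def fx(w): d=np.array(w[:2])-q[:2]; return np.round([c*d[0]+s*d[1],-s*d[0]+c*d[1]],4)
    w=back("wrist",261,189.4,.068); print("knob",w,fx(w),"tcp",fx(p),"slot start",fw(q,(-80,0,20)))
E
```

```text
[ 0.47624269 -0.1424363   0.06069696]
[ 0.51270735 -0.03410612  1.25896262] [[-0.5, -0.6], [-0.5, 0.6], [1.5, -0.4], [-0.4, 0.3]]
knob [ 0.48784516 -0.10936446  0.068     ] [-0.0793  0.0006] tcp [-0.1143  0.0015] slot start [ 0.488163   -0.11024792  0.02      ]
[ 0.51253608 -0.03413962  1.25986763] [[-0.8, -0.4], [-0.8, 0.7], [1.4, -0.2], [-0.5, 0.3], [0.0, -0.7], [0.3, -0.7], [-0.2, -0.3], [-0.6, -1.4], [-0.1, -1.0], [-0.7, -0.6]]
knob [ 0.48784516 -0.10936446  0.068     ] [-0.0792  0.0005] tcp [-0.1142  0.0014] slot start [ 0.48806065 -0.1103036   0.02      ]
```

The wrist and top views now agree: the fixture origin is at (0.5126, -0.0341) with yaw 1.260, the knob is at x -79 mm, and the TCP is 35 mm behind it. I can start pushing.

```bash
python3 -m pendant '[[0,0,1,-6,0,0,0],[0,0,1,-12,0,0,0],[0,0,1,-18,0,0,0],[0,0,1,-24,0,0,0],[0,0,1,-30,0,0,0]]'; python3 -m pendant '[[0,0,0,-4,0,0,0],[0,0,0,-8,0,0,0],[0,0,0,-12,0,0,0],[0,0,0,-16,0,0,0],[0,0,0,-16,0,0,0]]'; cat > chk.py <<'E'
from mv import *
import sys
q=np.array([.5126,-.0341,1.260]); c,s=np.cos(q[2]),np.sin(q[2])
def fx(w): d=np.array(w[:2])-q[:2]; return np.round([c*d[0]+s*d[1],-s*d[0]+c*d[1]],4)
st,p,R=pose(); F=st["contact_force"]
print("t",st["clock"],"tcp fx",fx(p),"z",p[2],"F fx",c*F[0]+s*F[1],-s*F[0]+c*F[1],F[2],"toolz yaw",np.degrees(np.arctan2(*R.as_matrix()[[1,0],2])),R.as_matrix()[2,:])
if len(sys.argv)>1:
  for n in sys.argv[2:]:
    im=shot(n,sys.argv[1]+n+".png")
E
python3 chk.py a wrist
```

```text
clock: 3.52
ee_pos: [0.4858, -0.1134, 0.0597]
eef_rot: [0.418, 0.571, 0.419, -0.57]
contact_force: [-1.2, -1.1, -0.5]
width: 0.005
clock: 4.15
ee_pos: [0.4906, -0.098, 0.0596]
eef_rot: [0.418, 0.571, 0.419, -0.569]
contact_force: [1.2, -0.1, 0.8]
width: 0.006
t 4.15 tcp fx [-0.0676  0.0014] z 0.059641285617023206 F fx 0.22473255843195977 -1.1573451468014813 0.8078393549892995 toolz yaw -107.44318970309571 [-9.99997489e-01 -2.07677395e-07 -2.24086146e-03]
```

View pics/awrist.png

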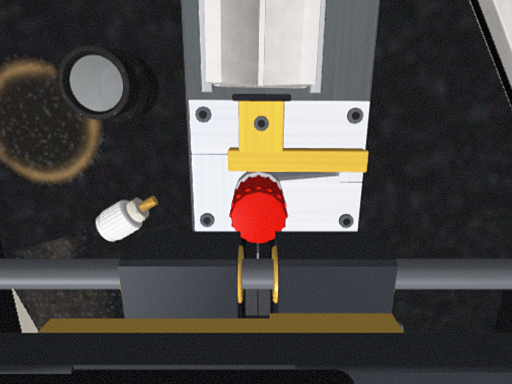

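```bash
python3 -m pendant '[[0,0,0,-3,0,0,0],[0,0,0,-6,0,0,0],[0,0,0,-9,0,0,0],[0,0,0,-12,0,0,0],[0,0,0,-12,0,0,0]]';python3 chk.py; python3 -m pendant '[[0,0,0,-1.5,0,0,0],[0,0,0,-3,0,0,0],[0,0,0,-3,0,0,0]]'; python3 chk.py b wrist
```

```text
clock: 4.82
ee_pos: [0.4939, -0.0873, 0.0596]
eef_rot: [0.418, 0.571, 0.419, -0.57]
contact_force: [-0.3, -3.2, 1.2]
width: 0.005
t 4.825 tcp fx [-0.0563  0.0015] z 0.059632793272217814 F fx -3.147227651426204 -0.7215471368499193 1.2328792124748365 toolz yaw -107.4786114321922 [-9.99998801e-01 -1.07524319e-04 -1.54502747e-03]
clock: 5.2
ee_pos: [0.4948, -0.0844, 0.0597]
eef_rot: [0.418, 0.571, 0.419, -0.57]
contact_force: [-0.6, -4.0, 0.4]
width: 0.003
t 5.2 tcp fx [-0.0534  0.0015] z 0.05965991010934367 F fx -3.99280956988176 -0.6783877107640153 0.42132675535017816 toolz yaw -107.4882626775231 [-9.99998480e-01 -6.58262646e-05 -1.74211405e-03]
```

View pics/bwrist.png

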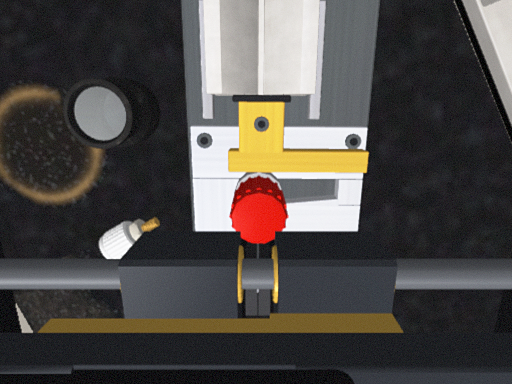

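```bash
python3 -m pendant '[[0,0,0,-1,0,0,0],[0,0,0,-2,0,0,0],[0,0,0,-2,0,0,0]]';python3 chk.py
```

```text
clock: 5.62
ee_pos: [0.4954, -0.0826, 0.0597]
eef_rot: [0.418, 0.571, 0.419, -0.57]
contact_force: [-0.4, -4.9, 0.4]
width: 0.004
t 5.625 tcp fx [-0.0515  0.0016] z 0.05966554717846534 F fx -4.822468360493314 -1.1046326653956298 0.35805757111118763 toolz yaw -107.48955618685466 [-9.99998622e-01 -8.30460516e-05 -1.65803029e-03]
```

```bash
python3 -m pendant '[[0,0,0,-1,0,0,0],[0,0,0,-2,0,0,0],[0,0,0,-2,0,0,0]]';python3 chk.py
```

```text
clock: 6.0
ee_pos: [0.4956, -0.0821, 0.0597]
eef_rot: [0.418, 0.57, 0.418, -0.57]
contact_force: [-2.8, -9.6, 2.0]
width: 0.007
t 6.0 tcp fx [-0.0509  0.0015] z 0.059717735433213924 F fx -10.009484839707346 -0.25177867498623385 2.0385269799370356 toolz yaw -107.55371112561659 [-9.99999975e-01 -7.05407148e-05 -2.10166524e-04]
```

```bash
python3 -m pendant '[[0,0,0,-1,0,0,0],[0,0,0,-2,0,0,0],[0,0,0,-2,0,0,0]]';python3 chk.py c wrist
```

```text
clock: 6.38
ee_pos: [0.4957, -0.0817, 0.0598]
eef_rot: [-0.418, -0.57, -0.417, 0.571]
contact_force: [-4.8, -14.8, 4.6]
width: 0.005
t 6.375 tcp fx [-0.0505  0.0015] z 0.05975209147486973 F fx -15.566987825177788 -0.002891093346797824 4.618742269004638 toolz yaw -107.62508684055696 [-9.99998980e-01 -1.95040961e-04  1.41461453e-03]
```

View pics/cwrist.png

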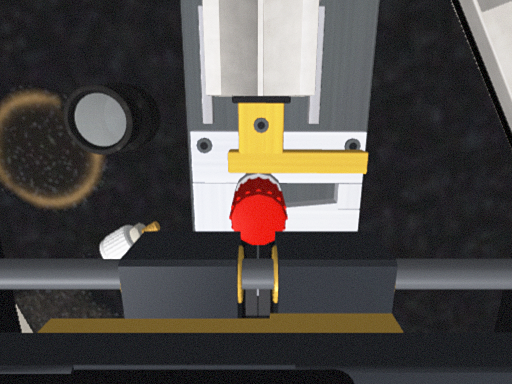

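The knob is at the hard stop: the force rose to 15.6 N with no further motion. I'll back off, lift clear, turn 90° and go round to the near side.

```bash
python3 -m pendant '[[0,0,0,8,0,0,0],[0,0,0,25,0,0,0],[0,-30,0,30,0,0,0],[0,-65,0,30,0,0,0],[0,-65,0,30,0,0,0]]'; python3 -m pendant '[[0,0,-10,-5,0.18,0,0],[0,0,-25,-15,0.36,0,0],[0,0,-40,-25,0.54,0,0],[0,0,-48,-40,0.72,0,0],[0,0,-48,-50,0.9,0,0]]'; python3 - <<'E'
from mv import *
from fit import fw
import time
q=[.5126,-.0341,1.260]; 
P=fw(q,(-31,44,60)); yf=(-np.sin(1.26),np.cos(1.26))
plan(P,yf); print(pose()[0]["joint_positions"])
E
python3 chk.py
```

```text
clock: 7.05
ee_pos: [0.4891, -0.1076, 0.1268]
eef_rot: [0.418, 0.572, 0.418, -0.568]
contact_force: [-0.4, -0.1, -0.1]
width: 0.005
clock: 7.68
ee_pos: [0.456, -0.0441, 0.124]
eef_rot: [0.126, 0.696, 0.128, -0.696]
contact_force: [0.9, -0.3, 1.3]
width: 0.004
shift [64.   7.8 -2.7]
turn [6.72e-01 4.00e-04 3.30e-03]
[-0.84147494  0.02283079  0.86903758  2.08907987 -0.02398837  1.03844336
 -1.16993232]
t 7.675 tcp fx [-0.0268  0.0509] z 0.12397591596077726 F fx -0.023394415757474196 -0.9594794306453625 1.3393137891584168 toolz yaw -159.3024141161582 [-9.99994626e-01 -3.19812735e-03 -7.20957443e-04]
```

```bash
python3 -m pendant '[[0,0,2,0,0.17,0,0],[0,0,4,0,0.34,0,0],[0,0,6,-1,0.5,0,0],[0,0,8,-2,0.672,0,0],[0,0,8,-2,0.672,0,0]]'; python3 chk.py d wrist;  python3 - <<'E'
from mv import *
from fit import fw
q=[.5126,-.0341,1.260]; 
P=fw(q,(-31,44,60)); yf=(-np.sin(1.26),np.cos(1.26))
plan(P,yf)
E
```

```text
clock: 8.3
ee_pos: [0.4611, -0.052, 0.1241]
eef_rot: [0.108, -0.699, 0.107, 0.699]
contact_force: [0.3, 0.4, -0.6]
width: 0.005
t 8.3 tcp fx [-0.0328  0.0436] z 0.12405742043734473 F fx 0.4227915720743559 -0.16471222123787155 -0.5885250064560928 toolz yaw 162.51761499208098 [-9.99998085e-01 -1.68898741e-03  9.89020021e-04]
shift [64.2 -1.6  0.4]
turn [0.0085 0.0009 0.0017]
```

View pics/dwrist.png

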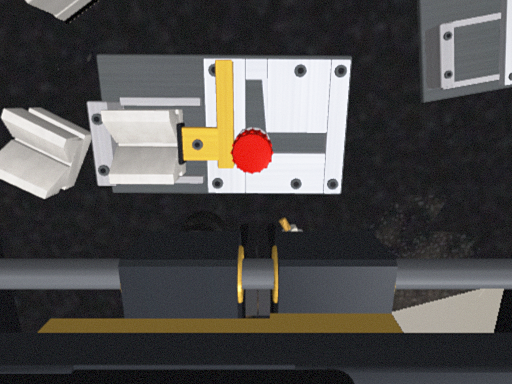

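The wrist view shows the knob at the corner, px (252,150), and the V-block against the stop. The fingers are on the near side and clear, so I descend.

```bash
python3 -m pendant '[[0,20,-1.6,0,0,0,0],[0,40,-1.6,0,0.008,0,0],[0,64,-1.6,0,0.008,0,0],[0,64,-1.6,0,0.008,0,0]]'; python3 chk.py; python3 -m pendant '[[0,0,0,-4,0,0,0],[0,0,0,-8,0,0,0],[0,0,0,-12,0,0,0],[0,0,0,-16,0,0,0],[0,0,0,-20,0,0,0]]'; python3 chk.py e wrist
```

```text
clock: 8.85
ee_pos: [0.4606, -0.0505, 0.0594]
eef_rot: [0.11, -0.698, 0.11, 0.7]
contact_force: [-0.3, 0.4, 0.3]
width: 0.005
t 8.85 tcp fx [-0.0315  0.0445] z 0.05938048322434118 F fx 0.32393935090488385 0.40935777162394904 0.34785626486536914 toolz yaw 162.16254306863135 [-9.99995693e-01  2.09943839e-04  2.92748332e-03]
clock: 9.48
ee_pos: [0.4813, -0.0565, 0.0608]
eef_rot: [-0.111, 0.698, -0.11, -0.698]
contact_force: [-0.7, 0.7, 0.9]
width: 0.005
t 9.475 tcp fx [-0.0309  0.0229] z 0.06077587794459015 F fx 0.5132829559015637 0.850024408685935 0.8815421644619429 toolz yaw 162.00215262236966 [-9.99997894e-01 -2.03119893e-03  2.92665917e-04]
```

View pics/ewrist.png

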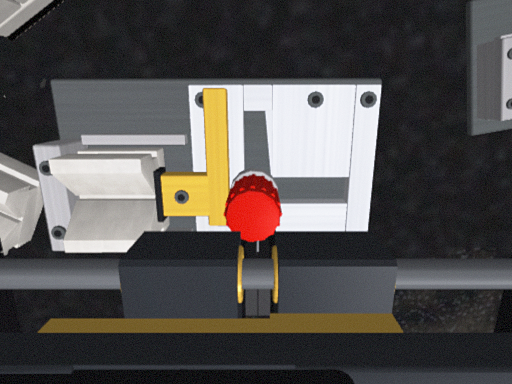

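```bash
python3 -m pendant '[[0,0,0,-4,0,0,0],[0,0,0,-8,0,0,0],[0,0,0,-12,0,0,0],[0,0,0,-16,0,0,0],[0,0,0,-16,0,0,0]]'; python3 chk.py f wrist
```

```text
clock: 10.15
ee_pos: [0.4968, -0.0616, 0.0608]
eef_rot: [-0.111, 0.699, -0.11, -0.698]
contact_force: [-0.3, -0.4, -0.8]
width: 0.001
t 10.15 tcp fx [-0.0311  0.0067] z 0.060765051429471625 F fx -0.48762719941601157 0.12256654637539155 -0.8404120362916161 toolz yaw 161.98543614791367 [-9.99998526e-01 -1.65900441e-03 -4.41457886e-04]
```

View pics/fwrist.png

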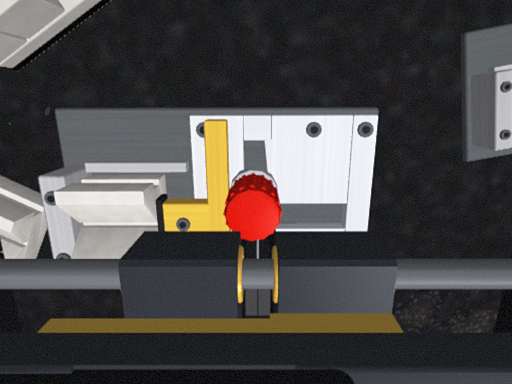

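The knob has gone round the corner into the side leg. I keep pushing.

```bash
python3 -m pendant '[[0,0,0,-4,0,0,0],[0,0,0,-8,0,0,0],[0,0,0,-12,0,0,0],[0,0,0,-16,0,0,0],[0,0,0,-16,0,0,0]]'; python3 chk.py;  python3 -m pendant '[[0,0,0,-3,0,0,0],[0,0,0,-6,0,0,0],[0,0,0,-8,0,0,0],[0,0,0,-8,0,0,0]]'; python3 chk.py g wrist
```

```text
clock: 10.82
ee_pos: [0.5121, -0.0665, 0.0608]
eef_rot: [-0.111, 0.699, -0.11, -0.698]
contact_force: [-0.6, -0.0, -0.1]
width: 0.006
t 10.825 tcp fx [-0.031  -0.0094] z 0.060797129507454875 F fx -0.18187360219811383 0.5342219628424232 -0.1449161228450945 toolz yaw 161.98626075848122 [-9.99998337e-01 -1.74357965e-03 -5.33871500e-04]
clock: 11.32
ee_pos: [0.519, -0.0688, 0.0606]
eef_rot: [0.111, -0.698, 0.11, 0.699]
contact_force: [-2.3, 0.4, 1.5]
width: 0.007
t 11.325 tcp fx [-0.0311 -0.0167] z 0.06063396137707399 F fx -0.36046568722859207 2.3507218670671484 1.4928919394696083 toolz yaw 161.99144849038726 [-9.99998054e-01 -1.85085427e-03  6.82208256e-04]
```

View pics/gwrist.png

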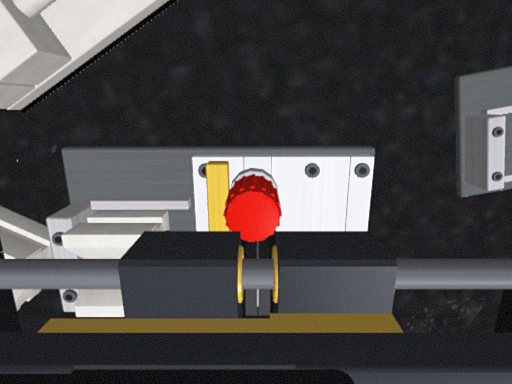

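```bash
python3 -m pendant '[[0,0,0,-1,0,0,0],[0,0,0,-2,0,0,0],[0,0,0,-2,0,0,0]]';python3 chk.py;python3 -m pendant '[[0,0,0,-1,0,0,0],[0,0,0,-2,0,0,0],[0,0,0,-2,0,0,0]]';python3 chk.py
```

```text
clock: 11.75
ee_pos: [0.5196, -0.0689, 0.0604]
eef_rot: [0.111, -0.697, 0.11, 0.699]
contact_force: [-8.8, 2.7, 5.4]
width: 0.004
t 11.75 tcp fx [-0.031  -0.0173] z 0.06035556982553373 F fx -0.11465138726990887 9.256345709360124 5.372392047950584 toolz yaw 162.01029347658178 [-0.99999193 -0.00209863  0.00342485]
clock: 12.12
ee_pos: [0.5202, -0.0689, 0.06]
eef_rot: [0.112, -0.696, 0.109, 0.701]
contact_force: [-13.9, 4.7, 10.0]
width: 0.005
t 12.125 tcp fx [-0.0309 -0.0179] z 0.0600283640249165 F fx 0.26836399589656423 14.659391246217176 9.971031794326553 toolz yaw 162.02602692500514 [-0.99997621 -0.00231343  0.00649759]
```

```bash
python3 -m pendant '[[0,0,0,-1,0,0,0],[0,0,0,-2,0,0,0],[0,0,0,-2,0,0,0]]';python3 chk.py
```

```text
clock: 12.5
ee_pos: [0.5208, -0.0689, 0.0597]
eef_rot: [0.112, -0.695, 0.109, 0.702]
contact_force: [-18.9, 6.8, 13.8]
width: 0.004
t 12.5 tcp fx [-0.0306 -0.0184] z 0.05969474522151408 F fx 0.7088778776499165 20.118743952996592 13.82857258297693 toolz yaw 162.04522713433852 [-0.9999498  -0.00264739  0.00966402]
```

Hard contact again at 20 N. I retreat horizontally, rise and check.

```bash
python3 -m pendant '[[0,0,0,6,0,0,0],[0,0,0,14,0,0,0],[0,0,0,36,0,0,0],[0,-30,0,40,0,0,0],[0,-65,0,40,0,0,0]]';python3 -m pendant '[[0,-30,0,0,0,0,0],[0,-60,0,10,0,0,0],[0,-60,0,10,0,0,0],[0,-60,0,10,0,0,0]]'; python3 chk.py; python3 chk.py h wrist top; python3 -c "
import cv2
i=cv2.imread('pics/hwrist.png');cv2.imwrite('pics/hwc.png',cv2.resize(i[60:240,80:340],None,fx=3,fy=3,interpolation=2))"
```

```text
clock: 13.12
ee_pos: [0.4863, -0.0584, 0.1263]
eef_rot: [-0.111, 0.698, -0.11, -0.698]
contact_force: [1.2, 0.7, -0.2]
width: 0.003
clock: 13.62
ee_pos: [0.4773, -0.0552, 0.1854]
eef_rot: [-0.112, 0.699, -0.11, -0.698]
contact_force: [0.7, -0.2, -0.4]
width: 0.002
t 13.625 tcp fx [-0.0309  0.0272] z 0.1853669467361914 F fx -0.022373174192511253 -0.702993813430128 -0.3887009609877574 toolz yaw 162.01096087367816 [-9.99995998e-01 -2.82074976e-03 -2.19183329e-04]
t 13.625 tcp fx [-0.0309  0.0272] z 0.1853669467361914 F fx -0.022373174192511253 -0.702993813430128 -0.3887009609877574 toolz yaw 162.01096087367816 [-9.99995998e-01 -2.82074976e-03 -2.19183329e-04]
```

View pics/hwrist.png

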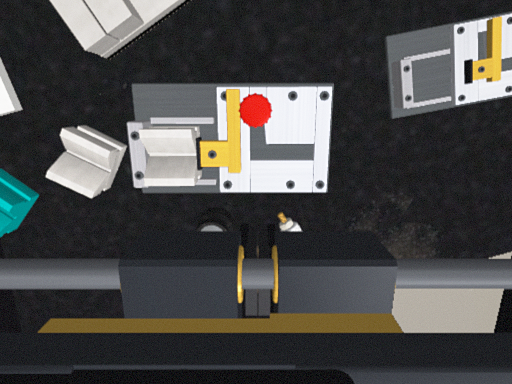

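View pics/hwc.png

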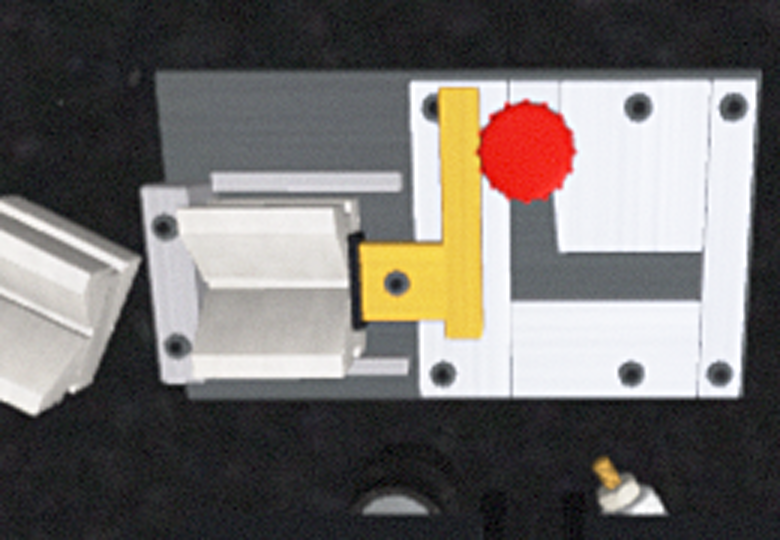

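```bash
python3 - <<'E'
from mv import *
from fit import fw,res
from scipy.optimize import least_squares
g=lambda u,v:(80+u/3-.33,60+v/3-.33)
o=[("wrist",(6,-60,20),g(411,82)),("wrist",(-100,-60,20),g(757,80)),("wrist",(6,40,20),g(419,397)),("wrist",(-100,40,20),g(743,397))]
r=least_squares(lambda q:res(q,o),[.5126,-.0341,1.26]);q=r.x;print(q,np.round(r.fun,1))
c,s=np.cos(q[2]),np.sin(q[2])
def fx(w): d=np.array(w[:2])-q[:2]; return np.round([c*d[0]+s*d[1],-s*d[0]+c*d[1]],4)
for n,uv,z in (("knob",(527,151),.068),("pusher back far",(479,90),.032),("pusher back near",(484,337),.032),("pin screw/nose top",(356,235),.034),("stop top far",(187,187),.040)):
    print(n,fx(back("wrist",*g(*uv),z)))
E
```

```text
[ 0.51108786 -0.03500097  1.25924377] [-0.5 -0.3  0.5 -0.   0.7  0.4 -0.7 -0. ]
knob [-0.0299 -0.0406]
pusher back far [-0.0157 -0.057 ]
pusher back near [-0.0159  0.0168]
pin screw/nose top [ 0.0222 -0.0152]
stop top far [ 0.0698 -0.03  ]
```

```bash
python3 -c "
from plant import manip
print(manip.sign_off(), manip.read_state()['clock'])"
```

```text
the job is handed in; nothing more can be done
the job is handed in; nothing more can be done
```

I pushed the knob with shut fingers to the hard stop at the end of the first leg. I then backed off, turned the tool 90° and pushed it down the side leg to its hard stop. I retreated sideways, rose clear and handed the job in at about 14 s; `sign_off` reported no verdict.

**Last checks, in the fixture frame from the final wrist picture:**

| Item | Measured | Target |
|---|---|---|
| Knob position | (-29.9, -40.6) mm | (-30, -40) mm |
| Pusher travel forward | about 30 mm | more than 27 mm |

- **V-block:** by eye it was against the stop and flat. I did not measure its gap or its tilt.
- **Knob height:** I did not measure it. I saw no sign of lift, and any vertical load I felt pressed the knob down.
- **Bystanders:** the loupe, adapter and spare V-block looked undisturbed. The fingers were clear, with force near 0.
- **Disagreement:** an early wrist-camera fit was about 5 mm off the top view because the arm was still settling. After I repeated it with the arm settled, it agreed within about 1 to 2 mm.

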